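# Load and close the dry-storage jar

## Task

Load and close the steel dry-storage jar on the lab bench: stand the short drying canister upright in the middle of the jar's floor, then set the white three-footed plate over it, with its feet on the jar's floor and the canister beneath, and last lay the jar's big lid flat on the rim so that the jar is closed. The plate is porcelain: lower it in and do not let it drop. The tall canister and the small lid lying about do not belong to this jar.

Things in the scene. Friction and masses are not known exactly. Their poses are not given: they have to be found in the camera images.
- jar: Open round steel jar fixed to the bench, upright. Outside diameter 152 mm, height 74 mm, wall 4 mm (bore 144 mm, straight), floor 6 mm thick. Origin: centre of its underside on the bench, z up along its axis.
- canister: The short drying canister: a plain upright white plastic cylinder, diameter 46 mm, 40 mm tall, grey band below a perforated top, about 80 g, standing loose on the bench. Origin: centre of its underside, z up. (A canister of the same width but 90 mm tall stands elsewhere; it is too tall to go under the plate.)
- plate: Round perforated white porcelain plate, diameter 120, 6 thick, on three round feet (8 thick, centred 52 from the axis, 43 long), with a short round steel knob on its middle, diameter 16, 14 tall. Above the feet's ends: plate top 49, knob top 63 (all mm). About 250 g; stands loose on its feet on the bench. Origin: on the axis, level with the feet's ends, z up.
- lid: The jar's lid, loose on the bench, knob up: grey disc, diameter 172, 6 thick, on six locating studs 8 long within a circle of 124, which drop loosely into the jar's bore; on its middle a black knob, diameter 22, 26 tall, top 40 above the studs' ends (mm). About 250 g. Origin: on the axis at the studs' ends, z up; 66 above the jar's origin when on the rim. (The 90 mm lid is not the jar's.)
Mind the look-alikes: they are no part of the job. Leave any pink look-alike of the plate alone.

How it is judged:
On the way, in this order (a step that is already met when the one before it is completed fails the run):
1. the short canister stands upright on the jar's floor, near its middle, let go (horizontal distance between canister and jar below 0.02 m and z of canister in the frame of jar below 0.01 m and angle between canister's own z axis and vertical below 0.17 rad and contact force between the fingers and canister below 0.1 N), for 0.2 s.
2. the plate stands level on the jar's floor over the canister, let go (horizontal distance between plate and jar below 0.02 m and z of plate in the frame of jar below 0.01 m and angle between plate's own z axis and vertical below 0.1 rad and contact force between the fingers and plate below 0.1 N), for 0.2 s.
At the end, for the whole second after the job is handed in: Canister upright on the jar's floor (within 22 mm of the middle, 10 degrees); plate over it, feet on the floor (height 4 mm, 20 mm sideways, 6 degrees); lid flat on the rim, studs in the bore (height 4 mm, 15 mm sideways, 3 degrees); all three at rest (horizontal distance between canister and jar below 0.022 m and z of each of canister, plate in the frame of jar below 0.01 m and angle between canister's own z axis and vertical below 0.17 rad and horizontal distance between plate and jar below 0.02 m and angle between plate's own z axis and vertical below 0.1 rad and horizontal distance between lid and jar below 0.015 m and z of lid in the frame of jar between 0.062 and 0.07 m and angle between lid's own z axis and vertical below 0.06 rad and linear speed of each of lid, plate, canister below 0.02 m/s); the robot touches nothing.
It fails at once if the porcelain plate is dropped (falls free of the fingers faster than 0.6 m/s, as from about 2 cm) (linear speed of plate above 0.6 m/s and contact force between the fingers and plate below 0.05 N).
It also fails if it takes over 72 s, if anything falls off the work surface, if the arm or the gripper's body presses on something with over 40 N, if the wrist force passes 120 N, or if a joint passes its speed limit or range.

## Robot

A 6-joint arm with a two-finger parallel gripper is mounted at the origin on the work surface. World frame = base frame: x ahead of the robot, y to its left, z up, the work surface at z = 0. Lengths are in m, angles in rad, forces in N, time in s.
With the tool pointing down it reaches from about 0.35 to 0.975 m from the base axis. Payload 4.9 kg.
Tool frame: the origin (TCP) lies at the very end of the fingers, on their centre line; the grasp point (between the pads) lies 19 mm behind it (ctrl.grasp_offset is the distance from the TCP to the grasp point, in m); y points along the fingers, z is the direction in which the jaws open and shut, and the axes are right-handed (so a half turn about y gives the same grasp; the last joint's range is limited). The gripper opens to 85 mm and grips with 20 to 120 N. Pads are 22 mm wide; open, the fingers measure 114 mm over their backs; the gripper's body (76 mm by 85 mm) begins 54 mm behind the grasp point. The pads swing forward as they close: fully open they stand 13 mm farther back than shut.
Start: joints at [0.996, 0.053, 1.613, -0, 1.476, -0.119], TCP at [0.275, 0.561, 0.231] pointing down, gripper open.
Joint ranges: [-3.01, 3.01], [-1.01, 2.22], [0.06, 2.58], [-1.02, 4.17], [0.09, 2.62], [-3.14, 3.14]. Speed limits (rad/s): [2.57, 2.57, 3.14, 3.14, 3.14, 3.14].

## Interface

Orientations are given as a rotation vector (axis times angle).
In Python, from station import ctrl, eyes, finish_job, find_in, regions_of, pinpoint gives the robot as it stands.
- The arm moves only by the tool play_rows, never from a script. Its argument "moves" is a list of rows, each an object of numbers: "x", "y", "z": the shift along the world's x, y, z in cm; "turn": the turn about the world's z in degrees; "jaw": the finger opening in cm, from 0 to 8.54. A call has 1 to 8 rows; each row shifts and turns the commanded pose from where the row before left it; what a row does not reach is not made up. A row lasts 1/12 s, in which the tool goes at most 41.7 mm and 7.16 degrees, less where a joint would pass 70% of its speed; a pose out of reach is approached as far as the arm can. A call is refused whole if a number of a shift passes 4.17 or a number of a turn 7.16, either way. A call with a gripper value outside its range is refused whole. The fingers move at their own pace and stop on an object; "squeeze" is the grip in N (left out, the last holds). Time passes only in rows, so rows that do not move let the fingers close. It gives the time, the measured TCP pose, the force and the opening at its end, in the units of the state.
- ctrl.get_obs(): the state, without advancing time (a new reading comes with each control period).
- eyes.get_image(name): name is "side" or "top"; returns a dict with "img" (400x640x3 uint8, red, green, blue), "camera_matrix" (3x3 intrinsics, pixels), "cam_to_world" (4x4, takes a point from camera to world coordinates). Camera axes: x right, y up, looking along -z (the intrinsics and any distortion apply to the point x, -y, -z); pixel columns grow to the right and rows downward; lengths in m; the calibration is good to about 2 mm. A picture is of the moment at which its call begins. There is no depth.
- finish_job(): hands the job in, once; it reports no verdict.
Trained networks look in the newest picture that a camera, given by its name, has taken for a name from the list of things; names that differ only in an ending like _2 or _b are one class to them, and where a whole thing is asked for, a point or a joint stands for the part that bears it (a point fixed in the world has none). Each returns a list of dicts, best first, with "score" (0 to 1); they miss things now and then, are a little off and sometimes report something else, mostly with a low value. They report only what shows in the picture. A call takes as long as a camera call. They do not tell look-alikes from the thing itself.
- find_in(camera, query): "point" ([column, row] in pixels, amid what is visible of it).
- regions_of(camera, query): "pixels" (400x640 bool, what is visible of it) and "point" ([column, row] in pixels, amid what is visible of it).
- pinpoint(camera, query): "point" ([column, row] in pixels: a listed point, or the origin of a listed thing).
The state is a dict: "t": time; "q": joint angles; "dq": joint speeds; "effort": joint torques, N m; "tool_pos": TCP position; "tool_rot": TCP orientation; "contact_force": force on the tool from outside, world axes, zero at the start; "wrist_torque": the same for the moment, N m; "opening": finger opening in m.
Only numpy, scipy, OpenCV 4.12 (cv2) and the standard library are available. Lean on these libraries where they do the work, as an engineer would, in place of code of your own. Each camera call takes 0.05 s, during which the arm holds its last target.

## Working session

There is one attempt and no reset: what is moved stays moved. The work goes in short steps, Python scripts to look and compute and a tool call to move; the robot and the scene stay as the last step left them, time stands still between calls to the robot, and variables do not carry over. Pictures are saved under pics/ and viewed, and the job is handed in when it is done.

Besides the shell and the picture viewer there is one more tool, called after "Request:" in YAML: its name, and indented under it one key for each argument. play_rows: Moves the arm, as the interface text tells. Its arguments: {"type":"object","properties":{"moves":{"type":"array"},"squeeze":{"type":"number"}},"required":["moves"]}

```bash
ls; mkdir -p pics; python3 - <<'E'
from station import ctrl, eyes, find_in
import cv2
o=ctrl.get_obs();print({k:o[k] for k in('t','tool_pos','tool_rot','opening','contact_force')})
for c in("side","top"):
    d=eyes.get_image(c);cv2.imwrite(f"pics/{c}0.png",d["img"][:,:,::-1]);print(c,d["camera_matrix"].tolist(),d["cam_to_world"].round(4).tolist(),[k for k in d])
    for q in("jar","canister","plate","lid"):
        print(q,[( [round(float(v),1) for v in r["point"]],round(float(r["score"]),2)) for r in find_in(c,q)])
E
```

```text
pics
{'t': 0.0, 'tool_pos': array([0.27475447, 0.56067504, 0.23007072]), 'tool_rot': array([-1.54305703,  0.35802429, -0.35692118]), 'opening': 0.08544179496334305, 'contact_force': array([-0.47200943,  0.64806817, -0.04740576])}
side [[474.49928383823095, 0.0, 316.5989860558967], [0.0, 474.49928383823095, 201.26186783394448], [0.0, 0.0, 1.0]] [[0.8319, 0.3154, -0.4565, -0.0083], [-0.5548, 0.4819, -0.6782, -0.6737], [0.0061, 0.8175, 0.5759, 0.6441], [0.0, 0.0, 0.0, 1.0]] ['img', 'camera_matrix', 'cam_to_world']
jar [([355.2, 198.6], 0.92)]
canister [([320.1, 151.4], 0.63)]
plate [([245.7, 152.8], 0.78), ([170.9, 166.6], 0.66), ([202.0, 192.0], 0.61)]
lid [([389.8, 322.9], 0.95)]
top [[476.20172076630126, 0.0, 325.39266940306936], [0.0, 476.20172076630126, 200.44779794196347], [0.0, 0.0, 1.0]] [[0.0058, 0.9946, -0.1034, 0.3426], [-1.0, 0.0061, 0.0026, 0.0115], [0.0033, 0.1034, 0.9946, 1.0866], [0.0, 0.0, 0.0, 1.0]] ['img', 'camera_matrix', 'cam_to_world']
jar [([326.1, 154.2], 0.72)]
canister [([217.1, 122.9], 0.93)]
plate [([232.1, 280.8], 0.89), ([163.6, 287.3], 0.79), ([182.5, 199.1], 0.77), ([215.2, 121.3], 0.35), ([458.4, 222.4], 0.26)]
lid [([461.6, 224.6], 0.56)]
```

View pics/side0.png

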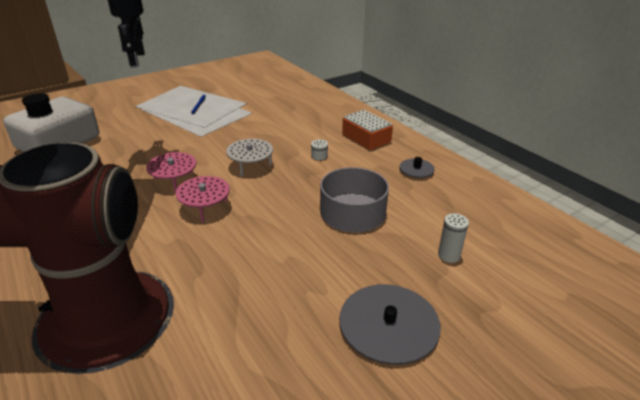

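View pics/top0.png

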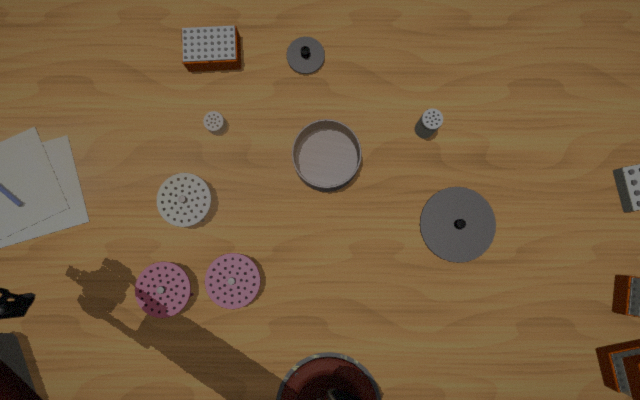

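The scene, with top-view pixels:
- **Canisters:** (215,122) is short and (430,122) is tall. The short one is the target.
- **Plates:** the white one at (183,199) is the target. The two pink ones at (163,290) and (232,281) are look-alikes.
- **Lids:** the big one at (459,224) is the target and the small one at (305,55) is not.
- **Jar:** at (327,155).

Next I'll measure positions and make one enlarged crop to confirm.

```bash
cat > h.py <<'E'
from station import ctrl, eyes, find_in, regions_of, pinpoint
import cv2, numpy as np
def ray(d,p):
    K=d["camera_matrix"];T=d["cam_to_world"]
    v=np.linalg.solve(K,[p[0],p[1],1.]);v=T[:3,:3]@(v*[1,-1,-1]);return T[:3,3],v
def atz(d,p,z):
    c,v=ray(d,p);return c+v*(z-c[2])/v[2]
def proj(d,X):
    T=d["cam_to_world"];c=T[:3,:3].T@(np.asarray(X)-T[:3,3]);u=d["camera_matrix"]@(c*[1,-1,-1]);return u[:2]/u[2]
def circ(d,X,r,img,col=(0,255,0)):
    a=np.linspace(0,2*np.pi,60)
    pts=np.array([proj(d,[X[0]+r*np.cos(t),X[1]+r*np.sin(t),X[2]]) for t in a])
    cv2.polylines(img,[np.round(pts*16).astype(np.int32)],True,col,1,cv2.LINE_AA,4)
E
python3 - <<'E'
from h import *
D={}
for c in("side","top"):
    d=D[c]=eyes.get_image(c)
    for q,z in(("jar",.074),("canister",.04),("plate",.049),("lid",.014)):
        for r in regions_of(c,q)[:4]:
            m=r["pixels"].astype(np.uint8);cs,_=cv2.findContours(m,0,2);k=max(cs,key=len)
            P=np.array([atz(d,p,z)[:2] for p in k[:,0].astype(float)]).astype(np.float32)
            (cx,cy),rad=cv2.minEnclosingCircle(P)
            print(c,q,round(float(r["score"]),2),np.round(r["point"],1),m.sum(),"xy@z",round(cx,4),round(cy,4),"r",round(rad,4))
        for r in pinpoint(c,q)[:4]:
            print("   pin",np.round(r["point"],1),round(float(r["score"]),2),atz(d,r["point"],.0).round(4)[:2])
d=D["top"]
a=cv2.resize(d["img"][90:240,150:300],None,fx=2.6,fy=2.6,interpolation=2)
d=D["side"];b=cv2.resize(d["img"][110:260,210:360],None,fx=2.6,fy=2.6,interpolation=2)
cv2.imwrite("pics/crop1.png",np.hstack([a,b])[:,:,::-1])
E
```

```text
side jar 0.78 [351.9 198.3] 3863 xy@z 0.5207 -0.0347 r 0.1209
   pin [352.9 210.2] 0.97 [0.5522 0.0095]
side canister 0.83 [321.5 149. ] 288 xy@z 0.6068 0.2342 r 0.0497
   pin [320.4 156.9] 0.56 [0.627  0.2533]
side plate 0.96 [200.8 190.5] 1359 xy@z 0.2625 0.1782 r 0.0881
side plate 0.72 [247.  151.5] 920 xy@z 0.4281 0.2906 r 0.0894
   pin [174.2 181.2] 0.76 [0.2528 0.3521]
   pin [203.6 208.1] 0.7 [0.2692 0.2046]
   pin [247.5 167.3] 0.67 [0.4365 0.3124]
side lid 0.72 [389.1 323.9] 6265 xy@z 0.3975 -0.2896 r 0.0881
   pin [389.6 326.8] 0.7 [ 0.3996 -0.2949]
top jar 0.76 [324.  153.1] 3907 xy@z 0.5462 0.0085 r 0.0796
   pin [325.2 157.5] 0.97 [0.5555 0.0097]
top canister 0.69 [215.3 121.5] 397 xy@z 0.6266 0.2581 r 0.028
   pin [216.3 128.6] 0.68 [0.6222 0.2637]
top plate 0.86 [183.  200.2] 2428 xy@z 0.4485 0.3204 r 0.0638
top plate 0.81 [161.1 289. ] 2509 xy@z 0.2542 0.356 r 0.0631
top plate 0.67 [232.1 282. ] 2484 xy@z 0.2764 0.2073 r 0.0613
   pin [169.  289.2] 0.59 [0.2528 0.3591]
   pin [233.5 279.5] 0.58 [0.2752 0.2147]
top lid 0.74 [459.5 224.7] 4468 xy@z 0.4029 -0.2899 r 0.0868
   pin [457.6 224.9] 0.88 [ 0.4012 -0.2936]
```

View pics/crop1.png

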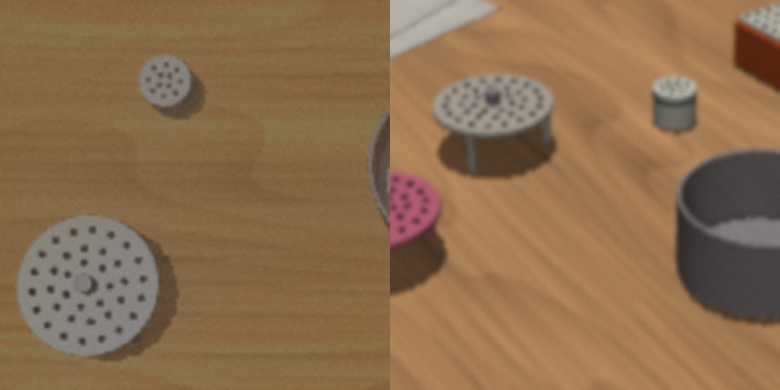

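The crop shows, in full-frame pixels, the short canister at top (213.5,121) and side (320,150), and the white plate at top (184,200) and side (248,152). Both match their descriptions. Next I'll refine the centres by fitting the known circles to image edges in both views.

```bash
cat >> h.py <<'E'
def fit(d,x0,z,r,span=.015,arc=None):
    g=cv2.GaussianBlur(cv2.cvtColor(d["img"],cv2.COLOR_RGB2GRAY),(0,0),.8).astype(np.float32)
    gx=cv2.Sobel(g,5,1,0);gy=cv2.Sobel(g,5,0,1);m=np.sqrt(np.hypot(gx,gy))
    a=np.linspace(0,2*np.pi,120,endpoint=False);best=(-1,)
    def score(x,y):
        P=np.array([proj(d,[x+r*np.cos(t),y+r*np.sin(t),z]) for t in a]).astype(np.float32)
        return cv2.remap(m,P[:,0].copy(),P[:,1].copy(),1).mean()
    c=np.array(x0,float);s=span
    for st in(.003,.001,.0004):
        k=np.arange(-s,s+1e-9,st);b=max((score(c[0]+i,c[1]+j),c[0]+i,c[1]+j) for i in k for j in k);c=np.array(b[1:]);s=st*1.5
    return c.round(4),round(float(b[0]),2)
E
python3 - <<'E'
from h import *
o={}
for c in("top","side"):
    d=eyes.get_image(c);im=d["img"][:,:,::-1].copy()
    for n,x0,z,r in(("jar",(.55,.0085),.074,.076),("can",(.62,.26),.04,.023),("plate",(.447,.320),.049,.06),("lid",(.402,-.29),.014,.086)):
        f,s=fit(d,x0,z,r);print(c,n,f,s);circ(d,[*f,z],r,im)
    cv2.imwrite(f"pics/fit_{c}.png",im)
E
```

```text
top jar [0.5442 0.0063] 8.56
top can [0.6306 0.263 ] 8.56
top plate [0.4516 0.3202] 8.96
top lid [ 0.4026 -0.288 ] 8.11
side jar [0.546  0.0037] 10.47
side can [0.6256 0.2586] 10.03
side plate [0.4482 0.3166] 8.78
side lid [ 0.3956 -0.2954] 9.0
```

View pics/fit_top.png

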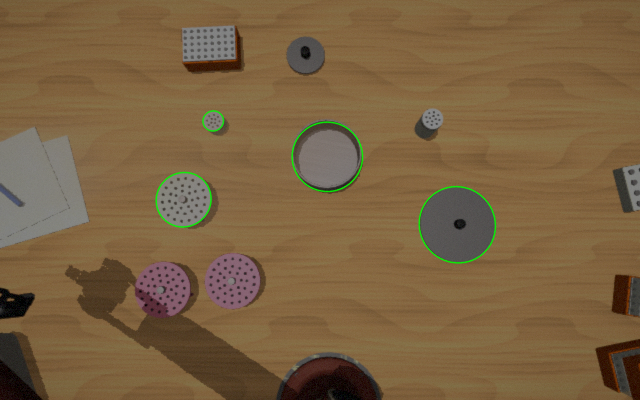

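View pics/fit_side.png

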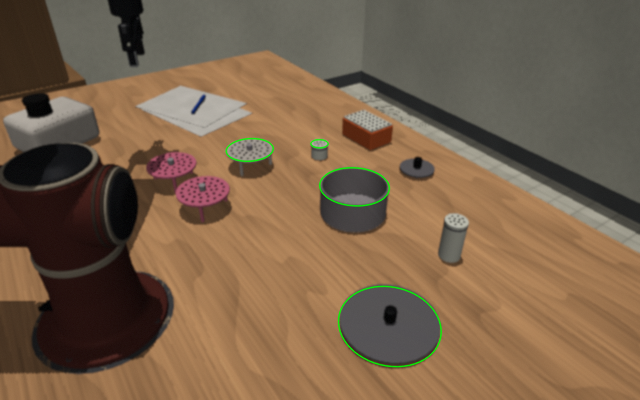

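```bash
cat >> h.py <<'E'
from scipy.optimize import least_squares
def radfit(d,x0,z,r,win=5):
    g=cv2.GaussianBlur(cv2.cvtColor(d["img"],cv2.COLOR_RGB2GRAY),(0,0),.7).astype(np.float32)
    c=np.array(x0,float);R=r
    for it in range(4):
        pts=[]
        for t in np.linspace(0,2*np.pi,90,endpoint=False):
            u=np.array([np.cos(t),np.sin(t)]);w=.008 if it<2 else .004
            rr=np.linspace(R-w,R+w,41);P=np.array([proj(d,[*(c+q*u),z]) for q in rr]).astype(np.float32)
            v=cv2.remap(g,P[:,0].copy(),P[:,1].copy(),cv2.INTER_CUBIC)[:,0];e=np.abs(np.gradient(v))
            i=e.argmax()
            if e[i]>.5: pts.append(c+rr[i]*u)
        pts=np.array(pts)
        s=least_squares(lambda p:np.hypot(*(pts-p[:2]).T)-p[2],[*c,R],loss="soft_l1",f_scale=.0007)
        c=s.x[:2];R=s.x[2]
    return c.round(4),round(R,4),len(pts),round(float(np.median(np.abs(s.fun))),5)
E
python3 - <<'E'
from h import *
for c in("top","side"):
    d=eyes.get_image(c)
    for n,x0,z,r in(("jar",(.545,.006),.074,.076),("can",(.627,.26),.04,.023),("plate",(.449,.319),.049,.06),("lid",(.402,-.29),.014,.086),("lidknob",(.402,-.29),.04,.011),("plknob",(.449,.319),.063,.008)):
        print(c,n,*radfit(d,x0,z,r))
    im=[cv2.resize(d["img"][y-40:y+40,x-40:x+40],None,fx=4.8,fy=4.8,interpolation=2) for x,y in ([(459,224),(183,199)] if c=="top" else [(390,312),(250,152)])]
    cv2.imwrite(f"pics/kn_{c}.png",np.hstack(im)[:,:,::-1])
E
```

```text
top jar [0.5493 0.0077] 0.0732 90 0.00081
top can [0.6303 0.2625] 0.0221 90 0.00058
top plate [0.4512 0.3202] 0.0591 90 0.00037
top lid [ 0.4025 -0.2887] 0.0865 89 0.00047
top lidknob [ 0.4018 -0.2866] 0.0119 90 0.0005
top plknob [0.4504 0.3194] 0.011 90 0.00195
side jar [0.5456 0.004 ] 0.073 90 0.00125
side can [0.6266 0.2599] 0.0236 77 0.00162
side plate [0.4476 0.3161] 0.0596 69 0.00127
side lid [ 0.3965 -0.2944] 0.0883 90 0.00183
side lidknob [ 0.3985 -0.2924] 0.0108 86 0.00088
side plknob [0.4459 0.3125] 0.0075 90 0.00123
```

View pics/kn_top.png

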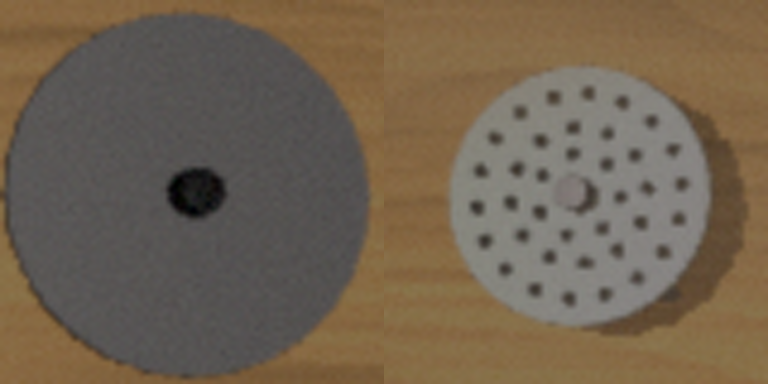

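View pics/kn_side.png

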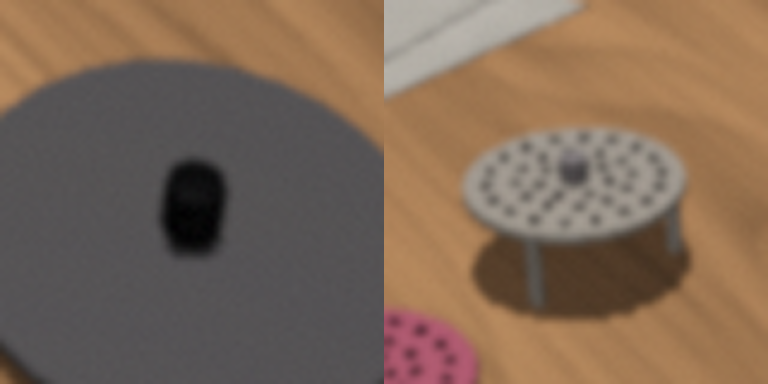

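```bash
cat > st.py <<'E'
import sys,numpy as np
from station import ctrl
from scipy.spatial.transform import Rotation as R
o=ctrl.get_obs();r=R.from_rotvec(o["tool_rot"]).as_matrix()
print("t",round(o["t"],2),"tcp",o["tool_pos"].round(4),"y",r[:,1].round(3),"jaw",r[:,2].round(3),"F",o["contact_force"].round(1),"open",round(o["opening"],4),"q",o["q"].round(2))
E
python3 st.py
```

```text
t 1.6 tcp [0.2751 0.5612 0.2313] y [-0. -0. -1.] jaw [ 0.44   0.898 -0.   ] F [-0.6  0.3 -0.6] open 0.0852 q [ 1.    0.05  1.61  0.    1.48 -0.12]
```

Request:
play_rows:
  moves:
    - {"x": 3,"y": -2.5}
    - {"x": 3,"y": -2.5}
    - {"x": 3,"y": -2.5}
    - {"x": 3,"y": -2.5}
    - {"x": 3,"y": -2.5}
    - {"x": 3,"y": -2.5}
    - {"x": 3,"y": -2.5}
    - {"x": 3,"y": -2.5}

```text
invalid input
```

Request:
play_rows:
  moves:
    - {"x": 3,"y": -2.5,"z": 0,"turn": 0,"jaw": 8.5}
    - {"x": 3,"y": -2.5,"z": 0,"turn": 0,"jaw": 8.5}
    - {"x": 3,"y": -2.5,"z": 0,"turn": 0,"jaw": 8.5}
    - {"x": 3,"y": -2.5,"z": 0,"turn": 0,"jaw": 8.5}
    - {"x": 3,"y": -2.5,"z": 0,"turn": 0,"jaw": 8.5}
    - {"x": 3,"y": -2.5,"z": 0,"turn": 0,"jaw": 8.5}
    - {"x": 3,"y": -2.5,"z": 0,"turn": 0,"jaw": 8.5}
    - {"x": 3,"y": -2.5,"z": 0,"turn": 0,"jaw": 8.5}

```text
t: 2.27
tool_pos: [0.5164, 0.3598, 0.2315]
tool_rot: [-1.541, 0.357, -0.358]
contact_force: [0.0, 1.8, 0.7]
opening: 0.0854
```

Request:
play_rows:
  moves:
    - {"x": 2.8,"y": -2.5,"z": -1,"turn": 0,"jaw": 8.5}
    - {"x": 2.8,"y": -2.5,"z": -1,"turn": 0,"jaw": 8.5}
    - {"x": 2.8,"y": -2.5,"z": -1,"turn": 0,"jaw": 8.5}
    - {"x": 2.8,"y": -2.5,"z": -1,"turn": 0,"jaw": 8.5}
    - {"x": 0,"y": 0,"z": -2.5,"turn": 0,"jaw": 8.5}
    - {"x": 0,"y": 0,"z": -2.5,"turn": 0,"jaw": 8.5}
    - {"x": 0,"y": 0,"z": -2.5,"turn": 0,"jaw": 8.5}
    - {"x": 0,"y": 0,"z": 0,"turn": 0,"jaw": 8.5}

```text
t: 2.93
tool_pos: [0.6235, 0.2596, 0.1093]
tool_rot: [-1.546, 0.366, -0.351]
contact_force: [-1.4, -0.7, -1.7]
opening: 0.0852
```

```bash
python3 st.py; cat > look.py <<'E'
# usage: look.py name x y z : crops round that world point in both cams, TCP marked
import sys
from h import *
n=sys.argv[1];X=[float(v) for v in sys.argv[2:5]];h=int(sys.argv[5]) if len(sys.argv)>5 else 50
t=ctrl.get_obs()["tool_pos"];out=[]
for c in("top","side"):
    d=eyes.get_image(c);im=d["img"][:,:,::-1].copy()
    u=proj(d,X).astype(int);x0=int(np.clip(u[0]-h,0,640-2*h));y0=int(np.clip(u[1]-h,0,400-2*h))
    k=390/(2*h);cr=cv2.resize(im[y0:y0+2*h,x0:x0+2*h],(390,390),interpolation=2)
    p=(proj(d,t)-[x0,y0]+.5)*k;cv2.drawMarker(cr,tuple(int(v) for v in p),(0,255,0),0,14,1);out.append(cr)
    print(c,"origin",x0,y0,"scale",round(k,2),"tcp px",proj(d,t).round(1))
cv2.imwrite(f"pics/{n}.png",np.hstack(out))
E
python3 look.py a1 .628 .261 .08
```

```text
t 2.93 tcp [0.6235 0.2596 0.1093] y [-0.011 -0.003 -1.   ] jaw [ 0.441  0.898 -0.008] F [-1.4 -0.7 -1.7] open 0.0852 q [ 0.28  0.27  1.58  0.    1.3  -0.83]
top origin 159 66 scale 3.9 tcp px [206.6 114.9]
side origin 269 79 scale 3.9 tcp px [318.3 119.5]
```

View pics/a1.png

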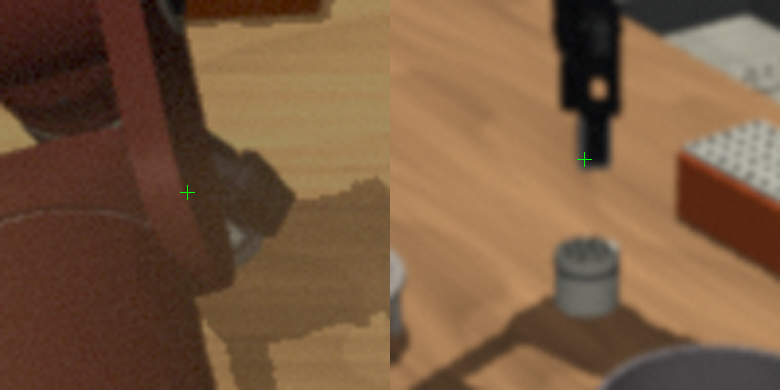

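Request:
play_rows:
  moves:
    - {"x": 0,"y": 0,"z": -1,"turn": 0,"jaw": 8.5}
    - {"x": 0,"y": 0,"z": -1,"turn": 0,"jaw": 8.5}
    - {"x": 0,"y": 0,"z": -1,"turn": 0,"jaw": 8.5}
    - {"x": 0,"y": 0,"z": 0,"turn": 0,"jaw": 8.5}
    - {"x": 0,"y": 0,"z": 0,"turn": 0,"jaw": 8.5}

```text
t: 3.45
tool_pos: [0.6264, 0.2611, 0.0853]
tool_rot: [-1.542, 0.359, -0.356]
contact_force: [0.5, -0.1, 0.8]
opening: 0.085
```

```bash
python3 st.py; python3 look.py a2 .628 .261 .06 40
```

```text
t 3.45 tcp [0.6264 0.2611 0.0853] y [-0.002 -0.001 -1.   ] jaw [ 0.44   0.898 -0.001] F [ 0.5 -0.1  0.8] open 0.085 q [ 0.29  0.3   1.59 -0.    1.26 -0.83]
top origin 171 79 scale 4.88 tcp px [208.7 116.7]
side origin 279 95 scale 4.88 tcp px [318.9 127.4]
```

View pics/a2.png

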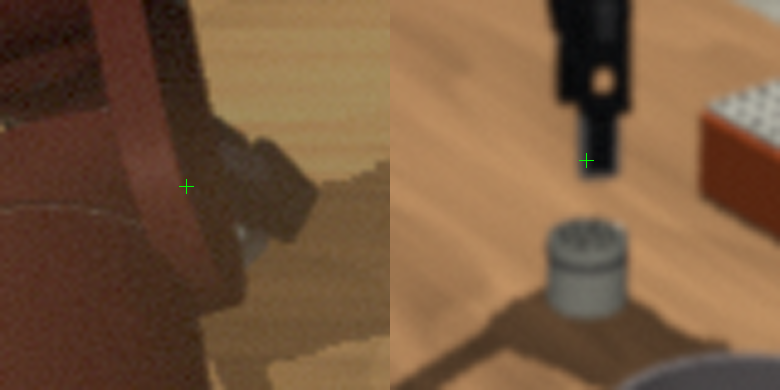

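```bash
python3 - <<'E'
from h import *
d=eyes.get_image("side");t=np.array([.6264,.2611,.0853]);j=np.array([.44,.898,0])
for w in(.0425,.057):
  for z in(0,.013): print(w,z,((proj(d,t-j*w+[0,0,z])-[279,95]+.5)*4.88).round(0)+[390,0],((proj(d,t+j*w+[0,0,z])-[279,95]+.5)*4.88).round(0)+[390,0])
print(((proj(d,[.628,.261,.04])-[279,95]+.5)*4.88).round(0)+[390,0])
E
```

```text
0.0425 0 [598. 197.] [577. 126.]
0.0425 0.013 [598. 174.] [577. 105.]
0.057 0 [602. 210.] [573. 115.]
0.057 0.013 [602. 187.] [573.  94.]
[589. 235.]
```

Request:
play_rows:
  moves:
    - {"x": 0,"y": 0,"z": -2,"turn": 0,"jaw": 8.5}
    - {"x": 0,"y": 0,"z": -2,"turn": 0,"jaw": 8.5}
    - {"x": 0,"y": 0,"z": -2,"turn": 0,"jaw": 8.5}
    - {"x": 0,"y": 0,"z": -1.4,"turn": 0,"jaw": 8.5}
    - {"x": 0,"y": 0,"z": 0,"turn": 0,"jaw": 8.5}
    - {"x": 0,"y": 0,"z": 0,"turn": 0,"jaw": 4}
    - {"x": 0,"y": 0,"z": 0,"turn": 0,"jaw": 4}
    - {"x": 0,"y": 0,"z": 0,"turn": 0,"jaw": 4}
  squeeze: 30

```text
t: 4.27
tool_pos: [0.6285, 0.2616, 0.0144]
tool_rot: [-1.539, 0.355, -0.36]
contact_force: [0.8, -0.0, 0.7]
opening: 0.051
```

Request:
play_rows:
  moves:
    - {"x": 0,"y": 0,"z": 0,"turn": 0,"jaw": 4}
    - {"x": 0,"y": 0,"z": 0,"turn": 0,"jaw": 4}
    - {"x": 0,"y": 0,"z": 0,"turn": 0,"jaw": 4}
    - {"x": 0,"y": 0,"z": 0,"turn": 0,"jaw": 4}

```text
t: 4.6
tool_pos: [0.6287, 0.2617, 0.0146]
tool_rot: [-1.539, 0.355, -0.36]
contact_force: [-0.9, 0.5, 5.8]
opening: 0.0448
```

Request:
play_rows:
  moves:
    - {"x": 0,"y": 0,"z": 1,"turn": 0,"jaw": 4}
    - {"x": 0,"y": 0,"z": 2,"turn": 0,"jaw": 4}
    - {"x": 0,"y": 0,"z": 3,"turn": 0,"jaw": 4}
    - {"x": 0,"y": 0,"z": 3,"turn": 0,"jaw": 4}
    - {"x": 0,"y": 0,"z": 3,"turn": 0,"jaw": 4}
    - {"x": 0,"y": 0,"z": 0,"turn": 0,"jaw": 4}
    - {"x": 0,"y": 0,"z": 0,"turn": 0,"jaw": 4}

```text
t: 5.18
tool_pos: [0.6285, 0.2616, 0.1357]
tool_rot: [-1.539, 0.354, -0.361]
contact_force: [-0.5, -0.2, -1.1]
opening: 0.0451
```

```bash
python3 st.py; python3 look.py a3 .628 .261 .12 40
```

```text
t 5.18 tcp [0.6285 0.2616 0.1357] y [ 0.005  0.001 -1.   ] jaw [0.44  0.898 0.003] F [-0.5 -0.2 -1.1] open 0.0451 q [ 0.29  0.25  1.56 -0.    1.33 -0.83]
top origin 164 71 scale 4.88 tcp px [202.5 108.8]
side origin 279 75 scale 4.88 tcp px [319.6 109.3]
```

View pics/a3.png

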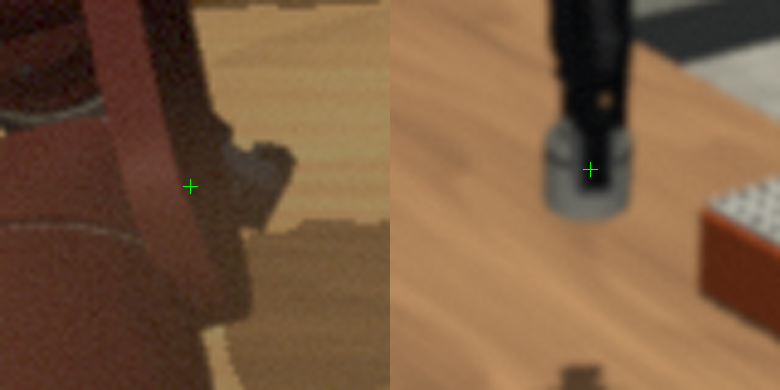

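The canister is held, seen at (588,170) in the side crop, and is clear of the bench. Moving it over the jar.

Request:
play_rows:
  moves:
    - {"x": -1,"y": -3.2,"z": 0,"turn": 0,"jaw": 4}
    - {"x": -1,"y": -3.2,"z": 0,"turn": 0,"jaw": 4}
    - {"x": -1,"y": -3.2,"z": 0,"turn": 0,"jaw": 4}
    - {"x": -1,"y": -3.2,"z": 0,"turn": 0,"jaw": 4}
    - {"x": -1,"y": -3.2,"z": 0,"turn": 0,"jaw": 4}
    - {"x": -1,"y": -3.2,"z": 0,"turn": 0,"jaw": 4}
    - {"x": -1,"y": -3.2,"z": 0,"turn": 0,"jaw": 4}
    - {"x": -1.1,"y": -3.2,"z": 0,"turn": 0,"jaw": 4}

```text
t: 5.95
tool_pos: [0.5438, 0.004, 0.1297]
tool_rot: [-1.542, 0.361, -0.354]
contact_force: [-0.1, -0.2, -0.1]
opening: 0.045
```

Request:
play_rows:
  moves:
    - {"x": 0,"y": 0,"z": 0,"turn": 0,"jaw": 4}
    - {"x": 0,"y": 0,"z": 0,"turn": 0,"jaw": 4}
    - {"x": 0,"y": 0,"z": 0,"turn": 0,"jaw": 4}

```text
t: 6.2
tool_pos: [0.5451, 0.0055, 0.1307]
tool_rot: [-1.541, 0.36, -0.355]
contact_force: [0.8, -0.4, -0.5]
opening: 0.0448
```

```bash
python3 st.py; python3 look.py a4 .547 .005 .1 50
```

```text
t 6.2 tcp [0.5451 0.0055 0.1307] y [-0.003  0.001 -1.   ] jaw [ 0.441  0.898 -0.   ] F [ 0.8 -0.4 -0.5] open 0.0448 q [-0.13 -0.05  1.89  0.    1.31 -1.24]
top origin 277 102 scale 3.9 tcp px [327.4 150.2]
side origin 304 124 scale 3.9 tcp px [354.5 162.6]
```

View pics/a4.png

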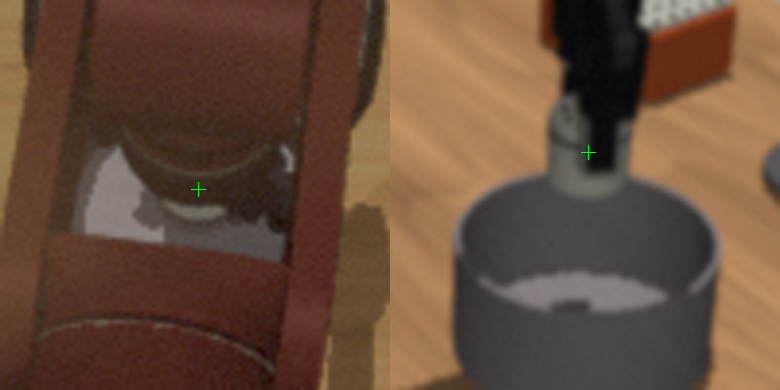

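Request:
play_rows:
  moves:
    - {"x": 0,"y": 0,"z": -2,"turn": 0,"jaw": 4}
    - {"x": 0,"y": 0,"z": -2,"turn": 0,"jaw": 4}
    - {"x": 0,"y": 0,"z": -2,"turn": 0,"jaw": 4}
    - {"x": 0,"y": 0,"z": -2,"turn": 0,"jaw": 4}
    - {"x": 0,"y": 0,"z": -1,"turn": 0,"jaw": 4}
    - {"x": 0,"y": 0,"z": -1,"turn": 0,"jaw": 4}
    - {"x": 0,"y": 0,"z": 0,"turn": 0,"jaw": 4}
    - {"x": 0,"y": 0,"z": 0,"turn": 0,"jaw": 4}

```text
t: 6.97
tool_pos: [0.5462, 0.0056, 0.0323]
tool_rot: [-1.541, 0.357, -0.357]
contact_force: [0.0, 0.2, -0.8]
opening: 0.045
```

Request:
play_rows:
  moves:
    - {"x": 0,"y": 0,"z": -0.4,"turn": 0,"jaw": 4}
    - {"x": 0,"y": 0,"z": -0.4,"turn": 0,"jaw": 4}
    - {"x": 0,"y": 0,"z": -0.2,"turn": 0,"jaw": 4}
    - {"x": 0,"y": 0,"z": 0,"turn": 0,"jaw": 4}
    - {"x": 0,"y": 0,"z": 0,"turn": 0,"jaw": 4}

```text
t: 7.38
tool_pos: [0.5461, 0.0051, 0.0224]
tool_rot: [-1.541, 0.357, -0.358]
contact_force: [-1.1, 0.4, -0.8]
opening: 0.0448
```

Expected contact is at about 0.0206, so I'll lower a little more.

Request:
play_rows:
  moves:
    - {"x": 0,"y": 0,"z": -0.1,"turn": 0,"jaw": 4}
    - {"x": 0,"y": 0,"z": -0.1,"turn": 0,"jaw": 4}
    - {"x": 0,"y": 0,"z": 0,"turn": 0,"jaw": 4}

```text
t: 7.63
tool_pos: [0.5463, 0.0051, 0.0206]
tool_rot: [-1.541, 0.357, -0.358]
contact_force: [-0.5, -0.2, 0.8]
opening: 0.0451
```

Request:
play_rows:
  moves:
    - {"x": 0,"y": 0,"z": 0,"turn": 0,"jaw": 6.6}
    - {"x": 0,"y": 0,"z": 0,"turn": 0,"jaw": 6.6}
    - {"x": 0,"y": 0,"z": 0,"turn": 0,"jaw": 6.6}
    - {"x": 0,"y": 0,"z": 0,"turn": 0,"jaw": 6.6}
    - {"x": 0,"y": 0,"z": 1.5,"turn": 0,"jaw": 6.6}
    - {"x": 0,"y": 0,"z": 3,"turn": 0,"jaw": 6.6}
    - {"x": 0,"y": 0,"z": 4,"turn": 0,"jaw": 6.6}
    - {"x": 0,"y": 0,"z": 4,"turn": 0,"jaw": 6.6}

```text
t: 8.3
tool_pos: [0.5449, 0.0053, 0.1454]
tool_rot: [-1.541, 0.36, -0.355]
contact_force: [1.5, -0.2, 0.6]
opening: 0.0661
```

Request:
play_rows:
  moves:
    - {"x": -1.0,"y": 3,"z": 1,"turn": 0,"jaw": 3.5}
    - {"x": -1,"y": 3,"z": 0,"turn": 0,"jaw": 3.5}
    - {"x": -1,"y": 3,"z": 0,"turn": 0,"jaw": 3.5}
    - {"x": -1,"y": 3,"z": 0,"turn": 0,"jaw": 3.5}
    - {"x": -1,"y": 3,"z": 0,"turn": 0,"jaw": 3.5}
    - {"x": -1,"y": 3,"z": 0,"turn": 0,"jaw": 3.5}
    - {"x": -1,"y": 3,"z": 0,"turn": 0,"jaw": 3.5}
    - {"x": 0,"y": 0,"z": 0,"turn": 0,"jaw": 3.5}

```text
t: 8.97
tool_pos: [0.4743, 0.2191, 0.1553]
tool_rot: [-1.54, 0.354, -0.353]
contact_force: [-1.1, 0.3, -0.1]
opening: 0.0349
```

```bash
python3 st.py; python3 look.py a5 .547 .005 .05 50; python3 - <<'E'
from h import *
for c in("top","side"):
    d=eyes.get_image(c); print(c,"can@.046",*radfit(d,(.546,.005),.046,.023)); print("plate",*radfit(d,(.449,.318),.049,.06)); print("jar",*radfit(d,(.547,.005),.074,.076))
E
```

```text
t 8.97 tcp [0.4743 0.2191 0.1553] y [-0.001  0.002 -1.   ] jaw [0.436 0.9   0.002] F [-1.1  0.3 -0.1] open 0.0349 q [ 0.29 -0.14  1.92  0.    1.35 -0.83]
top origin 277 106 scale 3.9 tcp px [219.  182.2]
side origin 303 143 scale 3.9 tcp px [275.1 122.9]
top can@.046 [0.5438 0.0046] 0.0193 83 0.00083
plate [0.4538 0.3112] 0.0502 52 0.00138
jar [0.5492 0.0078] 0.0732 90 0.00077
side can@.046 [0.5448 0.0033] 0.0235 90 0.00111
plate [0.4473 0.3156] 0.0593 69 0.00086
jar [0.5458 0.004 ] 0.0732 90 0.00132
```

View pics/a5.png

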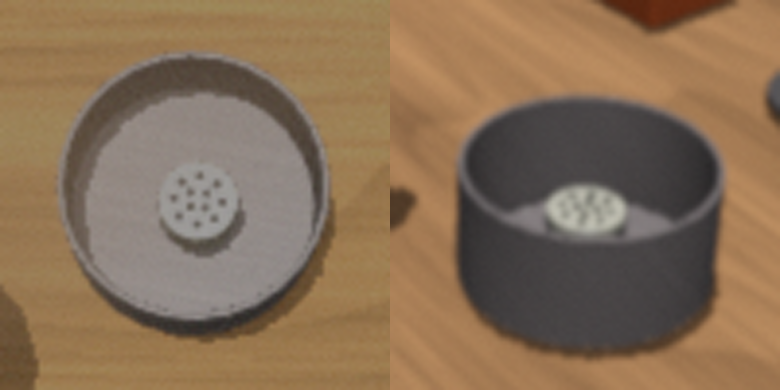

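The canister stands upright in the jar. In the crops it is at top (200,200) and side (587,208), about 4 mm from the middle. Next is the white plate's knob.

Request:
play_rows:
  moves:
    - {"x": -0.8,"y": 3.3,"z": -1,"turn": 0,"jaw": 4.5}
    - {"x": -0.9,"y": 3.3,"z": -1,"turn": 0,"jaw": 4.5}
    - {"x": -0.8,"y": 3.3,"z": -2,"turn": 0,"jaw": 4.5}
    - {"x": 0,"y": 0,"z": -2,"turn": 0,"jaw": 4.5}
    - {"x": 0,"y": 0,"z": 0,"turn": 0,"jaw": 4.5}
    - {"x": 0,"y": 0,"z": 0,"turn": 0,"jaw": 4.5}
    - {"x": 0,"y": 0,"z": 0,"turn": 0,"jaw": 4.5}

```text
t: 9.75
tool_pos: [0.4522, 0.3132, 0.0962]
tool_rot: [-1.54, 0.358, -0.36]
contact_force: [0.5, -0.4, 1.5]
opening: 0.0451
```

```bash
python3 st.py; python3 look.py b1 .449 .318 .07 40
```

```text
t 9.75 tcp [0.4522 0.3132 0.0962] y [ 0.001  0.    -1.   ] jaw [0.442 0.897 0.001] F [ 0.5 -0.4  1.5] open 0.0451 q [ 0.47 -0.    1.9  -0.    1.24 -0.64]
top origin 141 159 scale 4.88 tcp px [179.9 196.4]
side origin 208 101 scale 4.88 tcp px [250.  132.6]
```

View pics/b1.png

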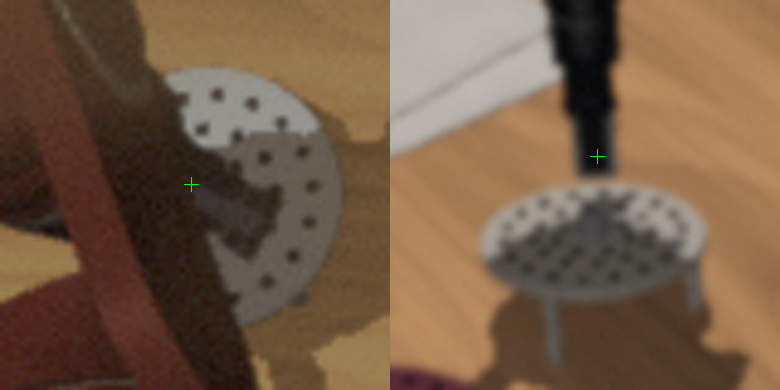

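Request:
play_rows:
  moves:
    - {"x": -0.3,"y": 0.4,"z": -1.5,"turn": 0,"jaw": 4.5}
    - {"x": 0,"y": 0,"z": -1.5,"turn": 0,"jaw": 4.5}
    - {"x": 0,"y": 0,"z": -0.6,"turn": 0,"jaw": 4}
    - {"x": 0,"y": 0,"z": 0,"turn": 0,"jaw": 4}
    - {"x": 0,"y": 0,"z": 0,"turn": 0,"jaw": 4}
    - {"x": 0,"y": 0,"z": 0,"turn": 0,"jaw": 4}

```text
t: 10.35
tool_pos: [0.4491, 0.3183, 0.0606]
tool_rot: [-1.54, 0.356, -0.359]
contact_force: [0.1, -0.5, 0.7]
opening: 0.0397
```

```bash
python3 st.py; python3 look.py b2 .449 .318 .06 30
```

```text
t 10.35 tcp [0.4491 0.3183 0.0606] y [ 0.002  0.001 -1.   ] jaw [0.441 0.898 0.002] F [ 0.1 -0.5  0.7] open 0.0397 q [ 0.48  0.05  1.92 -0.    1.17 -0.63]
top origin 152 169 scale 6.5 tcp px [182.4 199.7]
side origin 219 114 scale 6.5 tcp px [249.  144.6]
```

View pics/b2.png

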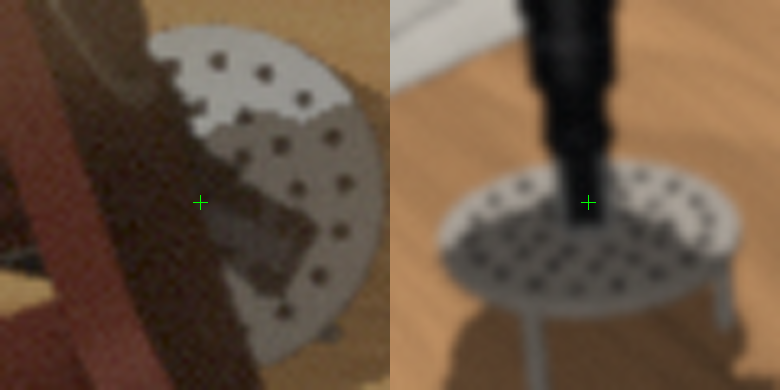

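Request:
play_rows:
  moves:
    - {"x": 0,"y": 0,"z": -0.5,"turn": 0,"jaw": 4}
    - {"x": 0,"y": 0,"z": -0.4,"turn": 0,"jaw": 4}
    - {"x": 0,"y": 0,"z": 0,"turn": 0,"jaw": 4}
    - {"x": 0,"y": 0,"z": 0,"turn": 0,"jaw": 4}

```text
t: 10.78
tool_pos: [0.4477, 0.318, 0.0497]
tool_rot: [-1.542, 0.358, -0.357]
contact_force: [0.3, 0.2, -0.3]
opening: 0.04
```

Request:
play_rows:
  moves:
    - {"x": 0,"y": 0,"z": 0.2,"turn": 0,"jaw": 4}
    - {"x": 0,"y": 0,"z": 0,"turn": 0,"jaw": 1}
    - {"x": 0,"y": 0,"z": 0,"turn": 0,"jaw": 1}
    - {"x": 0,"y": 0,"z": 0,"turn": 0,"jaw": 1}
    - {"x": 0,"y": 0,"z": 0,"turn": 0,"jaw": 1}
    - {"x": 0,"y": 0,"z": 0,"turn": 0,"jaw": 1}
    - {"x": 0,"y": 0,"z": 0,"turn": 0,"jaw": 1}
    - {"x": 0,"y": 0,"z": 0,"turn": 0,"jaw": 1}
  squeeze: 50

```text
t: 11.45
tool_pos: [0.4485, 0.3187, 0.0529]
tool_rot: [-1.54, 0.357, -0.358]
contact_force: [-0.7, 2.2, 3.3]
opening: 0.0134
```

Request:
play_rows:
  moves:
    - {"x": 0,"y": 0,"z": 0.2,"turn": 0,"jaw": 1}
    - {"x": 0,"y": 0,"z": 0.3,"turn": 0,"jaw": 1}
    - {"x": 0,"y": 0,"z": 0.3,"turn": 0,"jaw": 1}
    - {"x": 0,"y": 0,"z": 0,"turn": 0,"jaw": 1}
    - {"x": 0,"y": 0,"z": 0,"turn": 0,"jaw": 1}

```text
t: 11.87
tool_pos: [0.4479, 0.3179, 0.0601]
tool_rot: [-1.542, 0.358, -0.357]
contact_force: [-0.8, 0.5, -2.7]
opening: 0.0131
```

```bash
python3 st.py; python3 look.py b3 .449 .318 .06 35
```

```text
t 11.87 tcp [0.4479 0.3179 0.0601] y [-0. -0. -1.] jaw [ 0.44   0.898 -0.001] F [-0.8  0.5 -2.7] open 0.0131 q [ 0.48  0.04  1.92 -0.    1.17 -0.63]
top origin 147 164 scale 5.57 tcp px [182.6 200.2]
side origin 214 109 scale 5.57 tcp px [248.7 145. ]
```

View pics/b3.png

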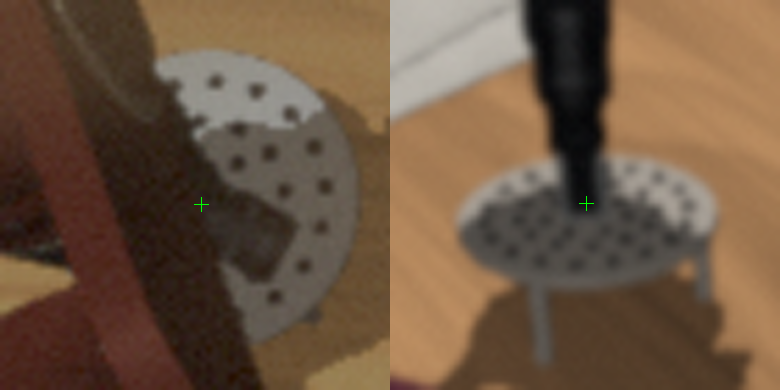

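The plate is held: about 2.6 N of weight shows at the wrist and it looks level in the side crop (587,220). I'll squeeze harder and lift gently.

Request:
play_rows:
  moves:
    - {"x": 0,"y": 0,"z": 0,"turn": 0,"jaw": 1}
    - {"x": 0,"y": 0,"z": 0.5,"turn": 0,"jaw": 1}
    - {"x": 0,"y": 0,"z": 1,"turn": 0,"jaw": 1}
    - {"x": 0,"y": 0,"z": 2,"turn": 0,"jaw": 1}
    - {"x": 0,"y": 0,"z": 2,"turn": 0,"jaw": 1}
    - {"x": 0,"y": 0,"z": 2,"turn": 0,"jaw": 1}
    - {"x": 0,"y": 0,"z": 2,"turn": 0,"jaw": 1}
    - {"x": 0,"y": 0,"z": 1,"turn": 0,"jaw": 1}
  squeeze: 75

```text
t: 12.63
tool_pos: [0.4496, 0.319, 0.1696]
tool_rot: [-1.537, 0.354, -0.361]
contact_force: [0.1, 0.7, -1.4]
opening: 0.0121
```

Request:
play_rows:
  moves:
    - {"x": 0.3,"y": -1,"z": 0.5,"turn": 0,"jaw": 1}
    - {"x": 0.6,"y": -2,"z": 0,"turn": 0,"jaw": 1}
    - {"x": 0.8,"y": -2.5,"z": 0,"turn": 0,"jaw": 1}
    - {"x": 0.8,"y": -2.5,"z": 0,"turn": 0,"jaw": 1}
    - {"x": 0.8,"y": -2.5,"z": 0,"turn": 0,"jaw": 1}
    - {"x": 0.8,"y": -2.5,"z": 0,"turn": 0,"jaw": 1}
    - {"x": 0.8,"y": -2.5,"z": 0,"turn": 0,"jaw": 1}
    - {"x": 0.8,"y": -2.5,"z": 0,"turn": 0,"jaw": 1}

```text
t: 13.3
tool_pos: [0.5046, 0.1361, 0.1693]
tool_rot: [-1.542, 0.359, -0.356]
contact_force: [0.8, -0.1, -2.0]
opening: 0.0117
```

Request:
play_rows:
  moves:
    - {"x": 0.8,"y": -2.5,"z": 0,"turn": 0,"jaw": 1}
    - {"x": 0.8,"y": -2.5,"z": 0,"turn": 0,"jaw": 1}
    - {"x": 0.8,"y": -2.5,"z": 0,"turn": 0,"jaw": 1}
    - {"x": 0.8,"y": -2.5,"z": 0,"turn": 0,"jaw": 1}
    - {"x": 0.8,"y": -2,"z": 0,"turn": 0,"jaw": 1}
    - {"x": 0.3,"y": -1.2,"z": 0,"turn": 0,"jaw": 1}
    - {"x": 0,"y": 0,"z": 0,"turn": 0,"jaw": 1}
    - {"x": 0,"y": 0,"z": 0,"turn": 0,"jaw": 1}

```text
t: 13.97
tool_pos: [0.5475, 0.0058, 0.1696]
tool_rot: [-1.541, 0.36, -0.357]
contact_force: [-0.4, 0.0, -2.6]
opening: 0.0118
```

```bash
python3 st.py; python3 look.py b4 .548 .006 .11 60
```

```text
t 13.97 tcp [0.5475 0.0058 0.1696] y [-0.002  0.001 -1.   ] jaw [ 0.441  0.897 -0.   ] F [-0.4  0.  -2.6] open 0.0118 q [-0.13 -0.09  1.85  0.    1.37 -1.24]
top origin 267 90 scale 3.25 tcp px [327.4 144.8]
side origin 294 110 scale 3.25 tcp px [356.2 146.1]
```

View pics/b4.png

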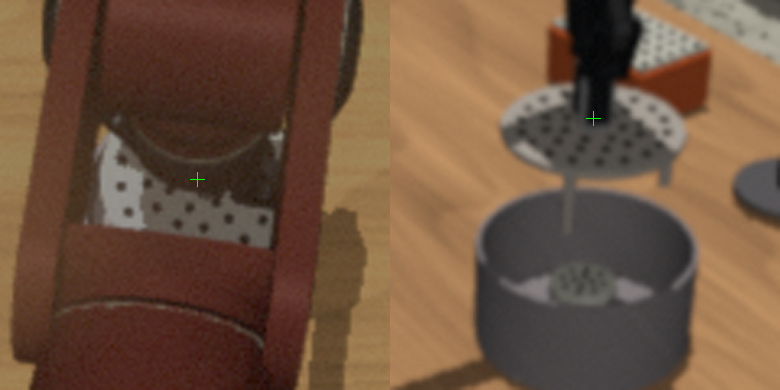

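```bash
python3 - <<'E'
from h import *
from scipy.optimize import differential_evolution,minimize
from scipy.spatial.transform import Rotation as R
d=eyes.get_image("side")
g=cv2.GaussianBlur(cv2.cvtColor(d["img"],cv2.COLOR_RGB2GRAY),(0,0),.8).astype(np.float32)
m=np.hypot(cv2.Sobel(g,5,1,0),cv2.Sobel(g,5,0,1));m=np.sqrt(m)
a=np.linspace(0,2*np.pi,120,endpoint=False);C=np.c_[.06*np.cos(a),.06*np.sin(a),0*a]
def P(p): return np.array([proj(d,X) for X in R.from_euler("xy",p[3:],degrees=True).apply(C)+p[:3]]).astype(np.float32)
def f(p):
    q=P(p);return -cv2.remap(m,q[:,0].copy(),q[:,1].copy(),1).mean()
z=.1696-.0529+.049
r=differential_evolution(f,[(.535,.56),(-.007,.02),(z-.006,z+.006),(-12,12),(-12,12)],seed=1,maxiter=60,popsize=12)
print(z,r.x.round(4),r.fun, f([.5475,.0058,z,0,0]))
im=d["img"][:,:,::-1].copy();cv2.polylines(im,[np.round(P(r.x)*16).astype(np.int32)],True,(0,255,0),1,16,4)
cv2.imwrite("pics/tilt.png",cv2.resize(im[100:240,290:430],None,fx=4,fy=4,interpolation=2))
E
```

```text
0.16570000000000001 [ 5.50600e-01  8.40000e-03  1.61000e-01 -1.19802e+01  8.45900e-01] -9.79861831665039 -9.459628
```

View pics/tilt.png

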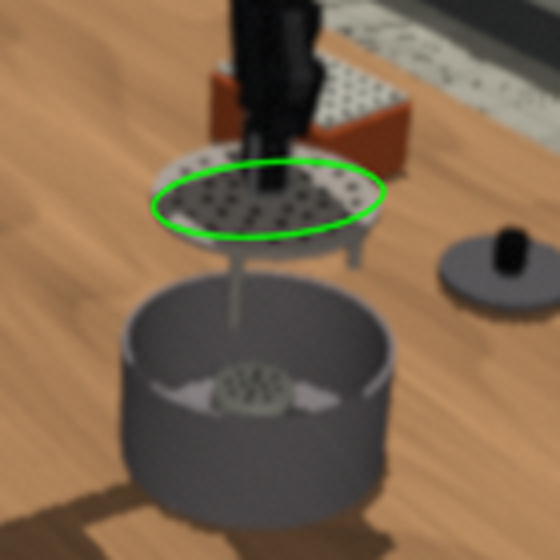

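```bash
python3 - <<'E'
from h import *
d=eyes.get_image("side");im=cv2.resize(d["img"][100:240,290:430][:,:,::-1],None,fx=4,fy=4,interpolation=2)
t=ctrl.get_obs()["tool_pos"];print(t)
for dx,dy,col in((0,0,(0,255,0)),):
    a=np.linspace(0,2*np.pi,90);q=np.array([proj(d,[t[0]+.06*np.cos(s),t[1]+.06*np.sin(s),t[2]-.0039]) for s in a])
    q=(q-[290,100]+.5)*4;cv2.polylines(im,[q.astype(np.int32)],True,col,1,16);print(q.min(0),q.max(0))
cv2.imwrite("pics/tilt2.png",im)
E
```

```text
[0.5476847  0.00714584 0.17010963]
[150.339996   138.09435691] [380.96252832 249.35094082]
```

View pics/tilt2.png

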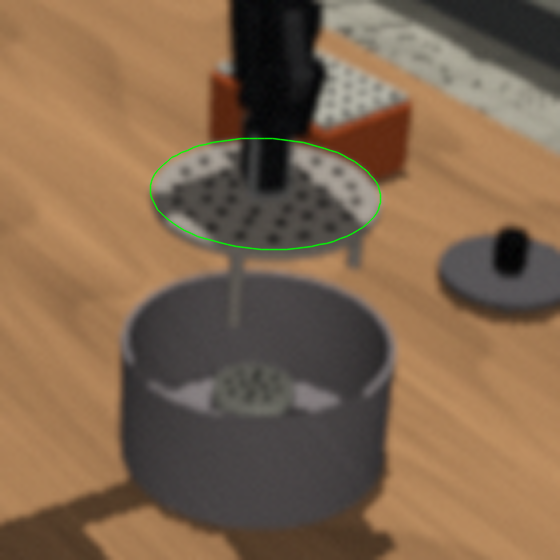

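The plate hangs level and centred over the jar; the level overlay matches within about 1 px. Lowering now.

Request:
play_rows:
  moves:
    - {"x": -0.1,"y": -0.1,"z": -1,"turn": 0,"jaw": 1}
    - {"x": 0,"y": 0,"z": -1.5,"turn": 0,"jaw": 1}
    - {"x": 0,"y": 0,"z": -1.5,"turn": 0,"jaw": 1}
    - {"x": 0,"y": 0,"z": -1,"turn": 0,"jaw": 1}
    - {"x": 0,"y": 0,"z": 0,"turn": 0,"jaw": 1}
    - {"x": 0,"y": 0,"z": 0,"turn": 0,"jaw": 1}

```text
t: 14.67
tool_pos: [0.5464, 0.0056, 0.1193]
tool_rot: [-1.541, 0.359, -0.355]
contact_force: [0.8, 0.1, -2.2]
opening: 0.0123
```

```bash
python3 st.py; python3 look.py b5 .548 .006 .09 45
```

```text
t 14.67 tcp [0.5464 0.0056 0.1193] y [-0.002  0.    -1.   ] jaw [ 0.44   0.898 -0.001] F [ 0.8  0.1 -2.2] open 0.0123 q [-0.13 -0.04  1.9   0.    1.28 -1.24]
top origin 282 107 scale 4.33 tcp px [327.3 150.7]
side origin 309 133 scale 4.33 tcp px [354.6 167.1]
```

View pics/b5.png

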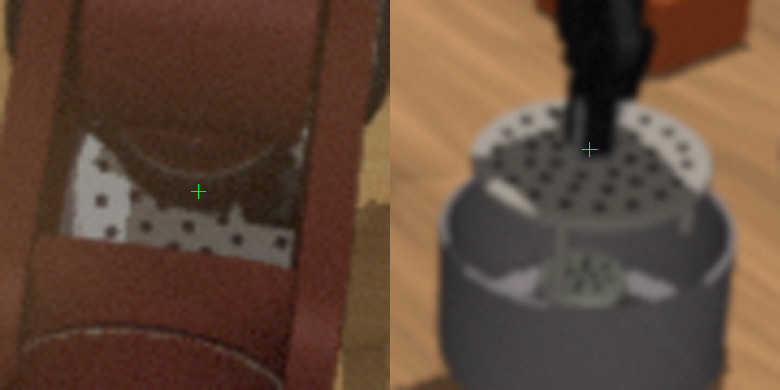

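Request:
play_rows:
  moves:
    - {"x": -0.1,"y": 0,"z": -1,"turn": 0,"jaw": 1}
    - {"x": 0,"y": 0,"z": -1,"turn": 0,"jaw": 1}
    - {"x": 0,"y": 0,"z": -1,"turn": 0,"jaw": 1}
    - {"x": 0,"y": 0,"z": -1,"turn": 0,"jaw": 1}
    - {"x": 0,"y": 0,"z": -0.7,"turn": 0,"jaw": 1}
    - {"x": 0,"y": 0,"z": -0.3,"turn": 0,"jaw": 1}
    - {"x": 0,"y": 0,"z": 0,"turn": 0,"jaw": 1}
    - {"x": 0,"y": 0,"z": 0,"turn": 0,"jaw": 1}

```text
t: 15.43
tool_pos: [0.5461, 0.0052, 0.0701]
tool_rot: [-1.541, 0.358, -0.357]
contact_force: [1.4, 0.0, -3.2]
opening: 0.012
```

Request:
play_rows:
  moves:
    - {"x": 0,"y": 0,"z": -0.3,"turn": 0,"jaw": 1}
    - {"x": 0,"y": 0,"z": -0.3,"turn": 0,"jaw": 1}
    - {"x": 0,"y": 0,"z": -0.2,"turn": 0,"jaw": 1}
    - {"x": 0,"y": 0,"z": 0,"turn": 0,"jaw": 1}
    - {"x": 0,"y": 0,"z": 0,"turn": 0,"jaw": 1}

```text
t: 15.85
tool_pos: [0.546, 0.0052, 0.0622]
tool_rot: [-1.541, 0.358, -0.357]
contact_force: [0.4, 0.8, -1.9]
opening: 0.012
```

Request:
play_rows:
  moves:
    - {"x": 0,"y": 0,"z": -0.1,"turn": 0,"jaw": 1}
    - {"x": 0,"y": 0,"z": -0.1,"turn": 0,"jaw": 1}
    - {"x": 0,"y": 0,"z": 0,"turn": 0,"jaw": 1}

```text
t: 16.1
tool_pos: [0.546, 0.0052, 0.0602]
tool_rot: [-1.541, 0.358, -0.357]
contact_force: [0.3, 0.2, -3.1]
opening: 0.0118
```

```bash
python3 st.py; python3 look.py b6 .548 .006 .07 40
```

```text
t 16.1 tcp [0.546  0.0052 0.0602] y [-0.  0. -1.] jaw [ 0.44   0.898 -0.   ] F [ 0.3  0.2 -3.1] open 0.0118 q [-0.13  0.04  1.93  0.    1.17 -1.24]
top origin 286 114 scale 4.88 tcp px [327.3 156.5]
side origin 313 145 scale 4.88 tcp px [353.2 190.1]
```

View pics/b6.png

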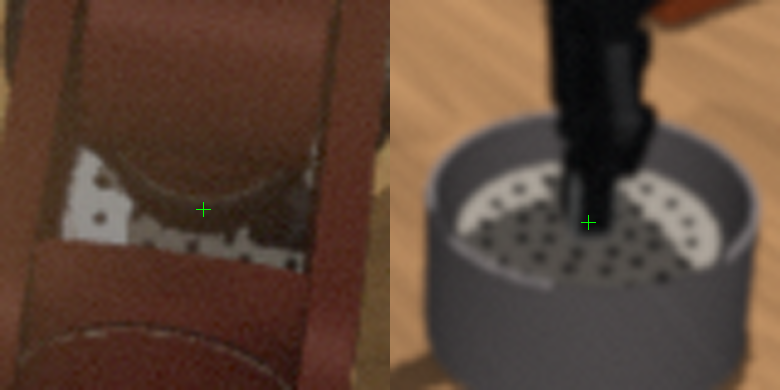

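The plate sits inside the bore, centred at about (590,225) in the side crop. The last few millimetres go by feel.

Request:
play_rows:
  moves:
    - {"x": 0,"y": 0,"z": -0.1,"turn": 0,"jaw": 1}
    - {"x": 0,"y": 0,"z": -0.1,"turn": 0,"jaw": 1}
    - {"x": 0,"y": 0,"z": 0,"turn": 0,"jaw": 1}

```text
t: 16.45
tool_pos: [0.5463, 0.0052, 0.059]
tool_rot: [-1.541, 0.357, -0.358]
contact_force: [-2.0, -0.2, 3.1]
opening: 0.0117
```

The wrist force rose from -3 to +3 N, so the feet are on the floor. Releasing the plate.

Request:
play_rows:
  moves:
    - {"x": 0,"y": 0,"z": 0,"turn": 0,"jaw": 2}
    - {"x": 0,"y": 0,"z": 0,"turn": 0,"jaw": 3.5}
    - {"x": 0,"y": 0,"z": 0,"turn": 0,"jaw": 4}
    - {"x": 0,"y": 0,"z": 0,"turn": 0,"jaw": 4}
    - {"x": 0,"y": 0,"z": 0.5,"turn": 0,"jaw": 4}
    - {"x": 0,"y": 0,"z": 2,"turn": 0,"jaw": 4}
    - {"x": 0,"y": 0,"z": 3,"turn": 0,"jaw": 4}
    - {"x": 0,"y": 0,"z": 3,"turn": 0,"jaw": 4}

```text
t: 17.12
tool_pos: [0.5451, 0.0053, 0.1434]
tool_rot: [-1.541, 0.359, -0.355]
contact_force: [0.4, -0.2, 0.2]
opening: 0.0396
```

Request:
play_rows:
  moves:
    - {"x": -0.5,"y": -3.3,"z": 1,"turn": 0,"jaw": 4.5}
    - {"x": -1.5,"y": -3.3,"z": 0,"turn": 0,"jaw": 4.5}
    - {"x": -2,"y": -3.3,"z": 0,"turn": 0,"jaw": 4.5}
    - {"x": -2,"y": -3.3,"z": 0,"turn": 0,"jaw": 4.5}
    - {"x": -2,"y": -3.3,"z": 0,"turn": 0,"jaw": 4.5}
    - {"x": -2,"y": -3.3,"z": 0,"turn": 0,"jaw": 4.5}
    - {"x": -2,"y": -3.3,"z": 0,"turn": 0,"jaw": 4.5}
    - {"x": 0,"y": 0,"z": 0,"turn": 0,"jaw": 4.5}

```text
t: 17.78
tool_pos: [0.4235, -0.2305, 0.154]
tool_rot: [-1.543, 0.363, -0.363]
contact_force: [-0.4, 0.8, -0.1]
opening: 0.0451
```

```bash
python3 st.py; python3 look.py b7 .548 .006 .06 40;python3 - <<'E'
from h import *
for c in("top","side"):
    d=eyes.get_image(c); print(c,"plate@.055",*radfit(d,(.546,.005),.055,.06)); print("jar",*radfit(d,(.547,.005),.074,.074)); print("lid",*radfit(d,(.399,-.29),.014,.086))
E
```

```text
t 17.78 tcp [ 0.4235 -0.2305  0.154 ] y [-0.    -0.003 -1.   ] jaw [ 0.446  0.895 -0.003] F [-0.4  0.8 -0.1] open 0.0451 q [-0.65 -0.24  2.02 -0.    1.36 -1.76]
top origin 286 115 scale 4.88 tcp px [447.1 209.3]
side origin 313 149 scale 4.88 tcp px [383.8 232.2]
top plate@.055 [0.5493 0.0044] 0.0598 90 0.00059
jar [0.549  0.0076] 0.0734 90 0.00079
lid [ 0.4065 -0.2888] 0.0854 54 0.00143
side plate@.055 [0.5455 0.0127] 0.0527 90 0.00181
jar [0.5469 0.0042] 0.0723 65 0.00119
lid [ 0.3958 -0.295 ] 0.0881 90 0.00184
```

View pics/b7.png

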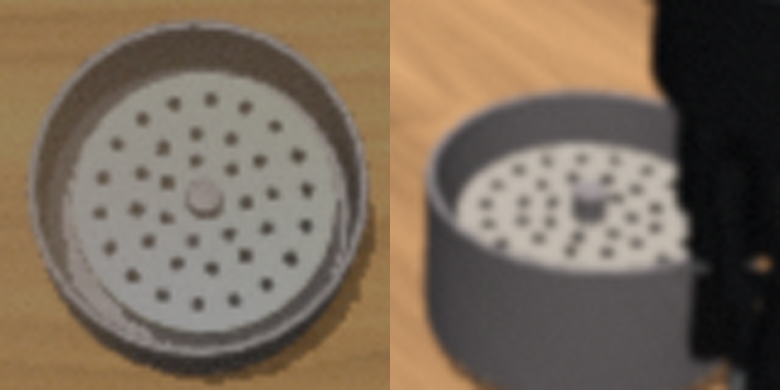

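The plate is level and inside the bore, with its knob at top crop (205,198), and it has been let go. Now the lid's knob.

Request:
play_rows:
  moves:
    - {"x": -1.2,"y": -3.1,"z": -1.5,"turn": 0,"jaw": 5}
    - {"x": -1.2,"y": -3,"z": -2,"turn": 0,"jaw": 5}
    - {"x": 0,"y": 0,"z": -2.5,"turn": 0,"jaw": 5}
    - {"x": 0,"y": 0,"z": -2,"turn": 0,"jaw": 5}
    - {"x": 0,"y": 0,"z": 0,"turn": 0,"jaw": 5}
    - {"x": 0,"y": 0,"z": 0,"turn": 0,"jaw": 5}
    - {"x": 0,"y": 0,"z": 0,"turn": 0,"jaw": 5}

```text
t: 18.57
tool_pos: [0.4034, -0.2865, 0.0745]
tool_rot: [-1.542, 0.355, -0.357]
contact_force: [-0.1, 0.3, 0.7]
opening: 0.0502
```

```bash
python3 st.py; python3 look.py c1 .4 -.292 .05 50
```

```text
t 18.57 tcp [ 0.4034 -0.2865  0.0745] y [ 0.001 -0.001 -1.   ] jaw [ 0.438  0.899 -0.   ] F [-0.1  0.3  0.7] open 0.0502 q [-0.77 -0.11  2.05  0.    1.2  -1.89]
top origin 413 174 scale 3.9 tcp px [464.  222.1]
side origin 341 255 scale 3.9 tcp px [392.3 292.2]
```

View pics/c1.png

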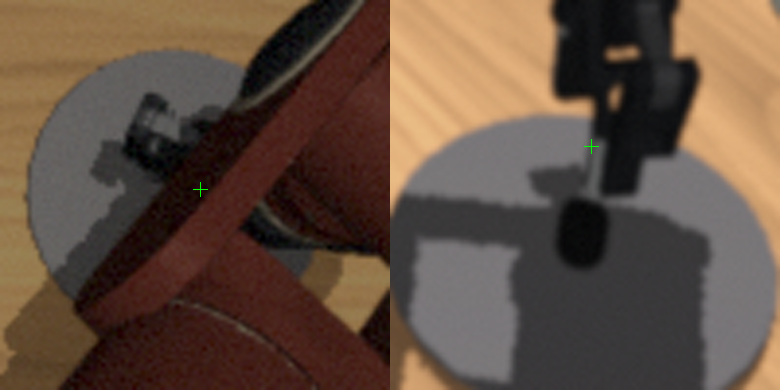

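Request:
play_rows:
  moves:
    - {"x": -0.35,"y": -0.35,"z": 0,"turn": 0,"jaw": 5}
    - {"x": 0,"y": 0,"z": -1,"turn": 0,"jaw": 5}
    - {"x": 0,"y": 0,"z": -1,"turn": 0,"jaw": 5}
    - {"x": 0,"y": 0,"z": -1,"turn": 0,"jaw": 5}
    - {"x": 0,"y": 0,"z": -1,"turn": 0,"jaw": 5}
    - {"x": 0,"y": 0,"z": 0,"turn": 0,"jaw": 5}
    - {"x": 0,"y": 0,"z": 0,"turn": 0,"jaw": 5}
    - {"x": 0,"y": 0,"z": 0,"turn": 0,"jaw": 5}

```text
t: 19.33
tool_pos: [0.3986, -0.2903, 0.0331]
tool_rot: [-1.541, 0.358, -0.357]
contact_force: [-1.0, -0.4, 0.6]
opening: 0.0499
```

```bash
python3 st.py; python3 look.py c2 .4 -.292 .03 40
```

```text
t 19.33 tcp [ 0.3986 -0.2903  0.0331] y [-0.  0. -1.] jaw [0.44  0.898 0.   ] F [-1.  -0.4  0.6] open 0.0499 q [-0.78 -0.05  2.07  0.    1.12 -1.9 ]
top origin 420 184 scale 4.88 tcp px [460.3 225.3]
side origin 350 273 scale 4.88 tcp px [389.2 312.2]
```

View pics/c2.png

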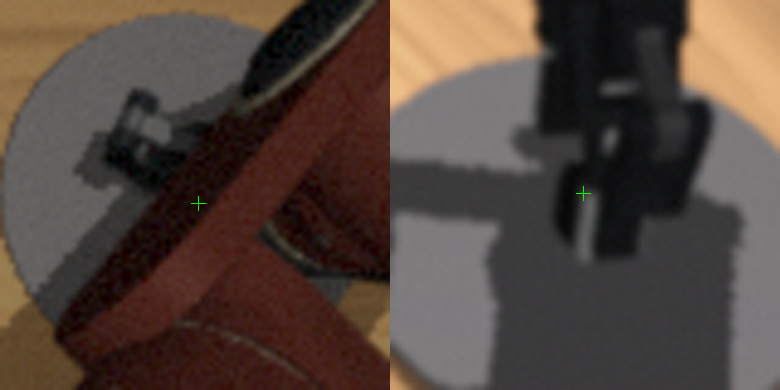

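Request:
play_rows:
  moves:
    - {"x": 0,"y": 0,"z": -0.8,"turn": 0,"jaw": 5}
    - {"x": 0,"y": 0,"z": -0.7,"turn": 0,"jaw": 5}
    - {"x": 0,"y": 0,"z": 0,"turn": 0,"jaw": 5}
    - {"x": 0,"y": 0,"z": 0,"turn": 0,"jaw": 5}

```text
t: 19.77
tool_pos: [0.398, -0.2898, 0.0174]
tool_rot: [-1.54, 0.359, -0.356]
contact_force: [0.9, -0.3, -0.6]
opening: 0.0498
```

Request:
play_rows:
  moves:
    - {"x": 0,"y": 0,"z": 0,"turn": 0,"jaw": 1.5}
    - {"x": 0,"y": 0,"z": 0,"turn": 0,"jaw": 1.5}
    - {"x": 0,"y": 0,"z": 0,"turn": 0,"jaw": 1.5}
    - {"x": 0,"y": 0,"z": 0,"turn": 0,"jaw": 1.5}
    - {"x": 0,"y": 0,"z": 0,"turn": 0,"jaw": 1.5}
    - {"x": 0,"y": 0,"z": 0,"turn": 0,"jaw": 1.5}
    - {"x": 0,"y": 0,"z": 0,"turn": 0,"jaw": 1.5}
    - {"x": 0,"y": 0,"z": 0,"turn": 0,"jaw": 1.5}
  squeeze: 60

```text
t: 20.43
tool_pos: [0.3989, -0.2906, 0.0188]
tool_rot: [-1.541, 0.357, -0.358]
contact_force: [-1.3, 0.1, 4.5]
opening: 0.0197
```

Request:
play_rows:
  moves:
    - {"x": 0,"y": 0,"z": 0.5,"turn": 0,"jaw": 1.5}
    - {"x": 0,"y": 0,"z": 1,"turn": 0,"jaw": 1.5}
    - {"x": 0,"y": 0,"z": 2,"turn": 0,"jaw": 1.5}
    - {"x": 0,"y": 0,"z": 2.5,"turn": 0,"jaw": 1.5}
    - {"x": 0,"y": 0,"z": 3,"turn": 0,"jaw": 1.5}
    - {"x": 0,"y": 0,"z": 3,"turn": 0,"jaw": 1.5}
    - {"x": 0,"y": 0,"z": 1,"turn": 0,"jaw": 1.5}
    - {"x": 0,"y": 0,"z": 0,"turn": 0,"jaw": 1.5}

```text
t: 21.1
tool_pos: [0.4001, -0.2919, 0.152]
tool_rot: [-1.545, 0.353, -0.362]
contact_force: [0.3, -0.2, -2.4]
opening: 0.0197
```

```bash
python3 st.py; python3 look.py c3 .4 -.292 .13 70
```

```text
t 21.1 tcp [ 0.4001 -0.2919  0.152 ] y [ 0.005 -0.005 -1.   ] jaw [ 0.44   0.898 -0.002] F [ 0.3 -0.2 -2.4] open 0.0197 q [-0.78 -0.21  1.99 -0.    1.35 -1.9 ]
top origin 404 152 scale 2.79 tcp px [478.3 221.4]
side origin 326 200 scale 2.79 tcp px [398.  259.5]
```

View pics/c3.png

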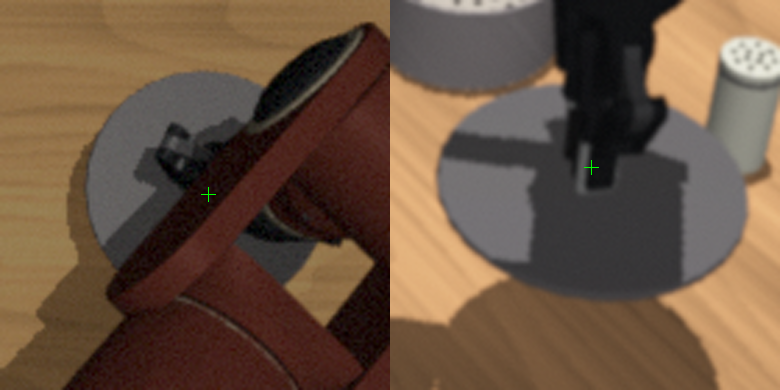

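The lid is held and roughly level. Its centre is at (592,190) in the side crop, with the tall canister clear to the right. Moving it to the jar.

Request:
play_rows:
  moves:
    - {"x": 0.5,"y": 1,"z": 0.5,"turn": 0,"jaw": 1.5}
    - {"x": 1,"y": 2,"z": 0.5,"turn": 0,"jaw": 1.5}
    - {"x": 1.2,"y": 2.5,"z": 0,"turn": 0,"jaw": 1.5}
    - {"x": 1.2,"y": 2.5,"z": 0,"turn": 0,"jaw": 1.5}
    - {"x": 1.2,"y": 2.5,"z": 0,"turn": 0,"jaw": 1.5}
    - {"x": 1.2,"y": 2.5,"z": 0,"turn": 0,"jaw": 1.5}
    - {"x": 1.2,"y": 2.5,"z": 0,"turn": 0,"jaw": 1.5}
    - {"x": 1.2,"y": 2.5,"z": 0,"turn": 0,"jaw": 1.5}

```text
t: 21.87
tool_pos: [0.4846, -0.1078, 0.1557]
tool_rot: [-1.54, 0.361, -0.354]
contact_force: [-0.6, -1.3, -2.6]
opening: 0.0198
```

Request:
play_rows:
  moves:
    - {"x": 1.2,"y": 2.5,"z": 0,"turn": 0,"jaw": 1.5}
    - {"x": 1.2,"y": 2.5,"z": 0,"turn": 0,"jaw": 1.5}
    - {"x": 1.2,"y": 2.5,"z": 0,"turn": 0,"jaw": 1.5}
    - {"x": 1.2,"y": 2.5,"z": 0,"turn": 0,"jaw": 1.5}
    - {"x": 1.2,"y": 1.8,"z": 0,"turn": 0,"jaw": 1.5}
    - {"x": 0,"y": 0,"z": 0,"turn": 0,"jaw": 1.5}
    - {"x": 0,"y": 0,"z": 0,"turn": 0,"jaw": 1.5}
    - {"x": 0,"y": 0,"z": 0,"turn": 0,"jaw": 1.5}

```text
t: 22.53
tool_pos: [0.5443, 0.008, 0.1564]
tool_rot: [-1.542, 0.36, -0.354]
contact_force: [1.1, 0.3, -2.5]
opening: 0.0202
```

```bash
python3 st.py; python3 look.py c4 .547 .006 .11 60
```

```text
t 22.53 tcp [0.5443 0.008  0.1564] y [-0.004  0.    -1.   ] jaw [ 0.44   0.898 -0.001] F [ 1.1  0.3 -2.5] open 0.0202 q [-0.12 -0.08  1.87 -0.    1.35 -1.24]
top origin 267 91 scale 3.25 tcp px [326.3 147.9]
side origin 294 110 scale 3.25 tcp px [354.1 151.6]
```

View pics/c4.png

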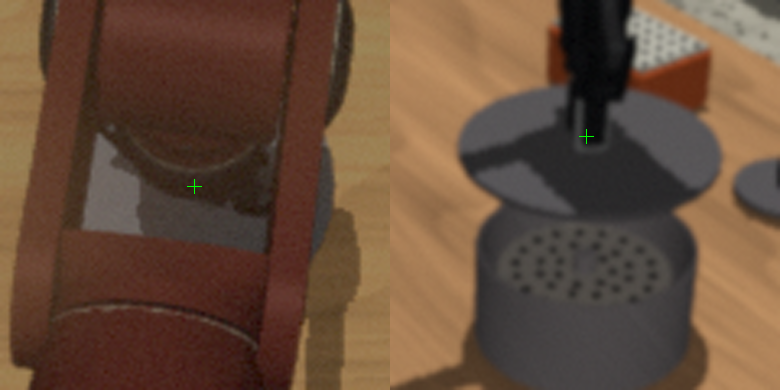

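```bash
python3 - <<'E'
from h import *
d=eyes.get_image("side");z=ctrl.get_obs()["tool_pos"][2]-.0048;print(z,radfit(d,(.5443,.008),z,.086),fit(d,(.5443,.008),z,.086))
E
```

```text
0.1527825513397126 (array([0.5419, 0.0006]), np.float64(0.0863), 79, 0.00133) (array([0.5419, 0.001 ]), 9.59)
```

Request:
play_rows:
  moves:
    - {"x": 0.3,"y": 0.1,"z": -1,"turn": 0,"jaw": 1.5}
    - {"x": 0,"y": 0,"z": -1.5,"turn": 0,"jaw": 1.5}
    - {"x": 0,"y": 0,"z": -1.5,"turn": 0,"jaw": 1.5}
    - {"x": 0,"y": 0,"z": -0.8,"turn": 0,"jaw": 1.5}
    - {"x": 0,"y": 0,"z": -0.4,"turn": 0,"jaw": 1.5}
    - {"x": 0,"y": 0,"z": 0,"turn": 0,"jaw": 1.5}
    - {"x": 0,"y": 0,"z": 0,"turn": 0,"jaw": 1.5}
    - {"x": 0,"y": 0,"z": 0,"turn": 0,"jaw": 1.5}

```text
t: 23.35
tool_pos: [0.5493, 0.0085, 0.1073]
tool_rot: [-1.541, 0.356, -0.359]
contact_force: [-0.4, -0.4, -2.0]
opening: 0.0197
```

```bash
python3 st.py; python3 look.py c5 .547 .006 .09 50;python3 - <<'E'
from h import *
d=eyes.get_image("side");z=ctrl.get_obs()["tool_pos"][2]-.0048;print(z,radfit(d,(.546,.005),z,.086),fit(d,(.546,.005),z,.086))
E
```

```text
t 23.35 tcp [0.5493 0.0085 0.1073] y [ 0.002 -0.    -1.   ] jaw [0.44  0.898 0.001] F [-0.4 -0.4 -2. ] open 0.0197 q [-0.12 -0.02  1.9  -0.    1.26 -1.23]
top origin 277 103 scale 3.9 tcp px [325.9 150.5]
side origin 304 128 scale 3.9 tcp px [354.6 170.8]
0.10250076949348397 (array([0.5484, 0.0036]), np.float64(0.0858), 80, 0.00124) (array([0.549, 0.004]), 9.3)
```

View pics/c5.png

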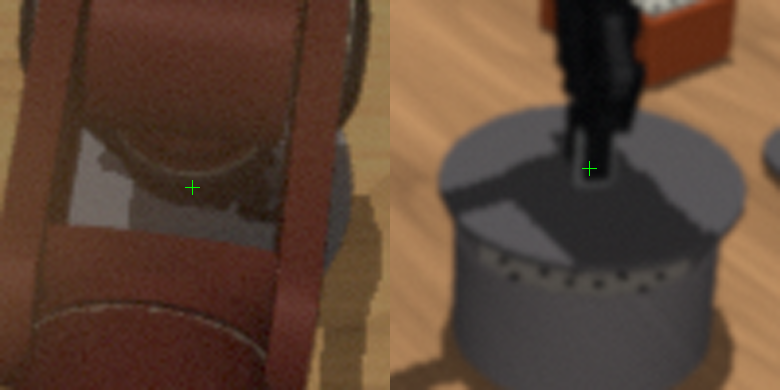

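Request:
play_rows:
  moves:
    - {"x": -0.25,"y": 0,"z": 0,"turn": 0,"jaw": 1.5}
    - {"x": 0,"y": 0,"z": -0.6,"turn": 0,"jaw": 1.5}
    - {"x": 0,"y": 0,"z": -0.6,"turn": 0,"jaw": 1.5}
    - {"x": 0,"y": 0,"z": -0.4,"turn": 0,"jaw": 1.5}
    - {"x": 0,"y": 0,"z": 0,"turn": 0,"jaw": 1.5}
    - {"x": 0,"y": 0,"z": 0,"turn": 0,"jaw": 1.5}
    - {"x": 0,"y": 0,"z": 0,"turn": 0,"jaw": 1.5}

```text
t: 24.08
tool_pos: [0.5461, 0.0087, 0.0902]
tool_rot: [-1.541, 0.358, -0.357]
contact_force: [0.4, -0.9, -2.3]
opening: 0.0199
```

Request:
play_rows:
  moves:
    - {"x": 0,"y": 0,"z": -0.2,"turn": 0,"jaw": 1.5}
    - {"x": 0,"y": 0,"z": -0.2,"turn": 0,"jaw": 1.5}
    - {"x": 0,"y": 0,"z": 0,"turn": 0,"jaw": 1.5}
    - {"x": 0,"y": 0,"z": 0,"turn": 0,"jaw": 1.5}

```text
t: 24.42
tool_pos: [0.546, 0.0087, 0.0861]
tool_rot: [-1.541, 0.358, -0.357]
contact_force: [0.4, -0.0, -1.9]
opening: 0.0198
```

```bash
python3 st.py; python3 look.py c6 .547 .006 .08 50
```

```text
t 24.42 tcp [0.546  0.0087 0.0861] y [-0.  0. -1.] jaw [ 0.44   0.898 -0.   ] F [ 0.4 -0.  -1.9] open 0.0198 q [-0.12  0.    1.92  0.    1.22 -1.24]
top origin 276 104 scale 3.9 tcp px [325.7 154.1]
side origin 303 132 scale 3.9 tcp px [352.8 179.5]
```

View pics/c6.png

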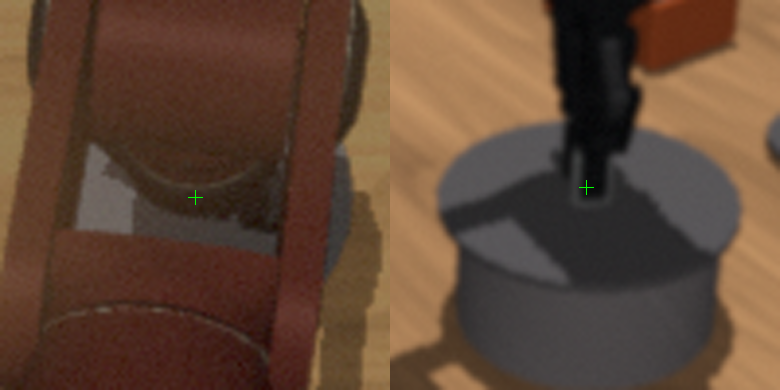

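The lid is centred over the jar at about (589,205), with the jar at about 588. No rim contact has been felt yet, and about 1.3 mm remains.

Request:
play_rows:
  moves:
    - {"x": 0,"y": 0,"z": -0.1,"turn": 0,"jaw": 1.5}
    - {"x": 0,"y": 0,"z": -0.1,"turn": 0,"jaw": 1.5}
    - {"x": 0,"y": 0,"z": 0,"turn": 0,"jaw": 1.5}
    - {"x": 0,"y": 0,"z": 0,"turn": 0,"jaw": 1.5}

```text
t: 24.85
tool_pos: [0.5463, 0.0087, 0.0848]
tool_rot: [-1.541, 0.357, -0.358]
contact_force: [-1.0, 0.2, 1.3]
opening: 0.0195
```

The lid is on the rim at the expected height of 0.0848. Releasing and backing off.

Request:
play_rows:
  moves:
    - {"x": 0,"y": 0,"z": 0,"turn": 0,"jaw": 3}
    - {"x": 0,"y": 0,"z": 0,"turn": 0,"jaw": 4.5}
    - {"x": 0,"y": 0,"z": 0,"turn": 0,"jaw": 4.5}
    - {"x": 0,"y": 0,"z": 0,"turn": 0,"jaw": 4.5}
    - {"x": 0,"y": 0,"z": 1,"turn": 0,"jaw": 4.5}
    - {"x": 0,"y": 0,"z": 2,"turn": 0,"jaw": 4.5}
    - {"x": 0,"y": 0,"z": 3,"turn": 0,"jaw": 4.5}
    - {"x": 0,"y": 0,"z": 3,"turn": 0,"jaw": 4.5}

```text
t: 25.52
tool_pos: [0.5454, 0.0088, 0.175]
tool_rot: [-1.541, 0.359, -0.356]
contact_force: [1.3, -0.5, -0.6]
opening: 0.0452
```

Request:
play_rows:
  moves:
    - {"x": -1,"y": 3,"z": 1,"turn": 0,"jaw": 4.5}
    - {"x": -1,"y": 3,"z": 0,"turn": 0,"jaw": 4.5}
    - {"x": -1,"y": 3,"z": 0,"turn": 0,"jaw": 4.5}
    - {"x": -1,"y": 3,"z": 0,"turn": 0,"jaw": 4.5}
    - {"x": -1,"y": 3,"z": 0,"turn": 0,"jaw": 4.5}
    - {"x": -1,"y": 3,"z": 0,"turn": 0,"jaw": 4.5}
    - {"x": -1,"y": 2,"z": 0,"turn": 0,"jaw": 4.5}
    - {"x": 0,"y": 0,"z": 0,"turn": 0,"jaw": 4.5}

```text
t: 26.18
tool_pos: [0.4746, 0.2118, 0.1852]
tool_rot: [-1.54, 0.354, -0.354]
contact_force: [0.2, -0.1, 0.1]
opening: 0.0449
```

```bash
python3 st.py; python3 look.py d1 .547 .006 .07 50;python3 - <<'E'
from h import *
for c in("top","side"):
    d=eyes.get_image(c);print(c,"lid@.080",radfit(d,(.547,.006),.08,.086))
    im=d["img"][:,:,::-1].copy();f,_=fit(d,(.547,.006),.08,.086);print(f)
E
```

```text
t 26.18 tcp [0.4746 0.2118 0.1852] y [ 0.     0.002 -1.   ] jaw [0.436 0.9   0.001] F [ 0.2 -0.1  0.1] open 0.0449 q [ 0.28 -0.17  1.9   0.    1.41 -0.84]
top origin 276 105 scale 3.9 tcp px [219.4 179.8]
side origin 303 136 scale 3.9 tcp px [276.2 112.1]
top lid@.080 (array([0.5502, 0.0081]), np.float64(0.0858), 90, 0.0007)
[0.5506 0.0082]
side lid@.080 (array([0.5457, 0.0052]), np.float64(0.0849), 90, 0.00077)
[0.5456 0.0056]
```

View pics/d1.png

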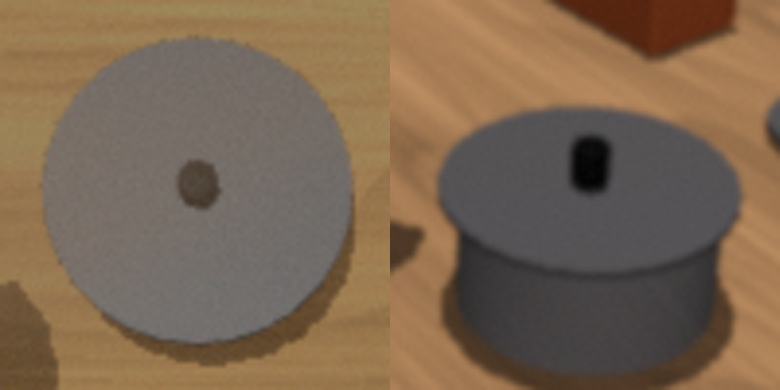

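The lid lies flat and covers the jar, with its knob at side crop (590,165). Both cameras put it within about 2 mm of the jar's centre, and the arm is clear.

```bash
python3 -c "
from station import finish_job
print(finish_job())"
```

```text
the job is handed in; nothing more can be done
None
```

The jar is loaded and closed, and I handed the job in at about 26 s of the 72 s allowed; the hand-in reported no verdict.

- **Canister:** the short canister stands upright on the jar's floor, about 3–6 mm from the middle in the images.
- **Plate:** I lowered it by its knob until contact showed at the wrist (about -3 to +3 N) at the expected height. It was then let go and stood level over the canister. The top camera put it about 3 mm from the middle. The side camera's plate fit was partly hidden by the gripper and I did not use it.
- **Lid:** it touched the rim at the expected height (lid origin 66 mm above the bench). It lies flat and within about 2 mm of the jar's centre in each camera.
- **Look-alikes:** I did not touch the tall canister, the small lid or the pink plates.
- **Disagreements:**
  - The two cameras differed by about 4 mm throughout, and by up to about 8 mm on the lid while it lay on the bench. I compared positions within one camera and checked the side camera against the arm.
  - The measured finger opening on the knobs was 2–4 mm below their diameters. I took this as give in the fingers, and both the plate and the lid were held without visible slip.
  - One automatic fit of the plate's tilt failed, so I checked with a level overlay instead; it matched within about 1 px.

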